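Slide the sample tray along the rail into the corner pocket

ROBOT

A 6-joint arm with a two-finger parallel gripper is mounted at the origin on the work surface. World frame = base frame: x ahead of the robot, y to its left, z up, the work surface at z = 0. Lengths are in m, angles in rad, forces in N, time in s.
With the tool pointing down it reaches from about 0.275 to 1 m from the base axis. Payload 8.4 kg.
Tool frame: the origin (TCP) lies on the centre line of the jaws, within the pads' length; the fingertips stand 17 mm ahead of it and the grasp point (between the pads) lies 2 mm behind it (bot.tcp_to_tips is the z of the fingertips in the tool frame, in m); z points along the fingers, y is the line along which they close (so a half turn about z gives the same grasp; the last joint's range is limited). The gripper opens to 85 mm and grips with 20 to 120 N. Pads are 22 mm wide; open, the fingers measure 114 mm over their backs; the gripper's body (76 mm by 85 mm) begins 54 mm behind the grasp point. The pads swing forward as they close: fully open they stand 13 mm farther back than shut.
Start: joints at [1.285, 0.353, 1.633, -0, 1.155, -0.002], TCP at [0.175, 0.6, 0.248] pointing down, gripper open.
Joint ranges: [-2.63, 2.63], [-0.92, 2.1], [0.06, 2.66], [-1.3, 4.44], [0, 2.69], [-3.02, 3.02]. Speed limits (rad/s): [2.22, 2.22, 2.79, 3.14, 3.14, 3.14].

INTERFACE

Orientations are given as a unit quaternion [x, y, z, w].
In Python, from workcell import bot, hand, kinematics, get_obs, vision, hand_in gives the robot as it stands. The module is installed in compiled form; this text tells all that it offers. Calls block until the motion is done:
- bot.reach(position, orientation): joint-space move of the TCP to a pose.
- bot.servo_line(position, ori=None, velocity=0.15): straight line of the TCP; ori=None keeps the orientation; velocity is the mean speed in m/s.
- bot.goto_joints(angles): joint-space move.
- hand.move_gripper(opening, strength=None): finger opening in m; strength is the grip in N (None keeps the last); returns when the fingers have stopped.
- bot.dwell(seconds).
- kinematics.solve_ik(position, orientation): joint angles nearest the present ones, or None.
- get_obs(): the state.
- vision.read_camera(name): name is "side" or "top" or "wrist"; returns a dict with "frame" (400x640x3 uint8, red, green, blue), "intrinsics" (3x3 intrinsics, pixels), "view" (4x4, takes a point from world to camera coordinates). Camera axes: x right, y down, z forward; pixel columns grow to the right and rows downward; lengths in m; the calibration is good to about 2 mm. A picture is of the moment at which its call begins. There is no depth.
A pose or a line that the arm cannot do raises bot.IKError and nothing moves.
- hand_in(): hands the job in; it is judged then, once.
The state is a dict: "time_s": time; "joint_pos": joint angles; "joint_vel": joint speeds; "joint_efforts": joint torques, N m; "position": TCP position; "orientation": TCP orientation; "wrist_force": force on the tool from outside, world axes, zero at the start; "ft_torque": the same for the moment, N m; "gripper_width": finger opening in m; "grip_force": force on a finger pad.
Only numpy, scipy, OpenCV 4.12 (cv2) and the standard library are available. Lean on these libraries where they do the work, as an engineer would, in place of code of your own. Each camera call takes 0.05 s, during which the arm holds its last target. There are 200 camera calls.

TASK

With the fingertips, push the small shallow sample tray flat against the long rail of the colour-check jig while it is still well short of the corner pocket, then slide it along the rail into the pocket until it is fully home, flush against both the rail and the end stop, and leave it there. Keep the tray flat on the jig's plate, never lifting or tipping it, and leave the mixing cup, the jar and the spray can where they stand.

Things in the scene. Friction and masses are not known exactly. Their poses are not given: they have to be found in the camera images.
- jig: Fixed colour-check jig: flat black plate 200 (x) x 360 (y) x 10 mm, a straight steel rail along its far edge. Place and yaw vary. Origin: centre of the plate's underside, on the bench; x across the plate to the rail, y along the rail to the pocket's end stop, z up. Rail 20 mm wide, inner face at x = +75 mm, top 16 mm above the plate's top.
- pocket: Aluminium corner pocket fixed on the jig, at a varying place along the rail; axes as the jig's. Origin: where the centre of the tray's underside lies when fully home, on the plate's top (10 mm above the bench). Rail's inner face at x = +30 mm, end stop's face at y = +40 mm. Stop 16 mm thick, 16 mm high; above the rail its clamp and black knob reach 35 mm above the plate's top.
- tray: Loose shallow aluminium tray 60 (x) x 80 (y) x 14 mm, about 0.15 kg, white painted floor. Rim 6 mm thick; recess 48 x 68 mm, 10 mm deep, floor 4 mm thick: closed fingertips fit in and can push the rim from inside. Origin: centre of its underside; z up. Starts flat on the plate, off the rail, short of the pocket, turned up to 0.4 rad from the jig. Its long side goes along the rail.
- pocket_mouth (a point): Point on the plate midway across the open mouth of the pocket, which faces -y (pocket axes): 2 mm off the pocket origin in -x and 5 mm in -y. The pocket is 64 mm wide here, between the rail and a lip parallel to it (10 mm thick, 16 mm high, 45 mm long up to the end stop): 4 mm wider than the tray.
- cup: Open white plastic mixing cup, 68 mm across, 62 mm high, standing on the bench beside the jig. Origin: centre of its underside. Leave alone.
- jar: Closed glass jar, 64 mm across, 60 mm high, standing on the bench beside the jig. Origin: centre of its underside. Leave alone.
- spray: Spray can, 60 mm across, 165 mm high, standing on the bench beyond the jig's right end. Origin: centre of its underside. Leave alone.
There are look-alikes about, which are no part of the job. Of the things like the tray, leave any that is green or pink; of the rest the smaller one is meant.

How it is judged:
By the outcome, as a careful person would: the job done as asked, in the order asked, and still so for the second after the job is handed in, with the robot touching nothing.
It also fails if it takes over 38 s, if anything falls off the work surface, if the arm or the gripper's body presses on something with over 40 N, if the wrist force passes 120 N, or if a joint passes its speed limit or range.

## Working session

There is one attempt and no reset: what is moved stays moved. The work goes in short steps, each a Python script; the robot and the scene stay as the last script left them, time stands still between calls to the robot, and variables do not carry over. Pictures are saved under pics/ and viewed, at most 10 in all, crops included, and the job is handed in when it is done.

```bash
mkdir -p pics
python3 - <<'E'
from workcell import vision,get_obs,bot
import cv2,numpy as np
for n in("top","side"):
    c=vision.read_camera(n); cv2.imwrite(f"pics/{n}0.png",c["frame"][:,:,::-1]); np.savez(f"pics/{n}0.npz",**c)
    V=np.array(c["view"]);print(n,np.round(-V[:3,:3].T@V[:3,3],3),np.round(V[:3,:3],2).tolist(),np.array(c["intrinsics"]).round(1).tolist())
o=get_obs();print(o["time_s"],o["orientation"],bot.tcp_to_tips)
E
```

```text
top [ 0.482 -0.023  1.075] [[0.0, -1.0, 0.01], [-1.0, -0.0, -0.08], [0.08, -0.01, -1.0]] [[392.0, 0.0, 323.9], [0.0, 392.0, 202.1], [0.0, 0.0, 1.0]]
side [ 0.002 -0.652  0.899] [[0.73, -0.68, -0.01], [-0.49, -0.51, -0.71], [0.48, 0.52, -0.71]] [[410.9, 0.0, 322.4], [0.0, 410.9, 206.5], [0.0, 0.0, 1.0]]
0.1 [ 1.41418300e-01  9.89949715e-01 -6.47702149e-04 -8.13513981e-05] 0.017
```

View pics/top0.png

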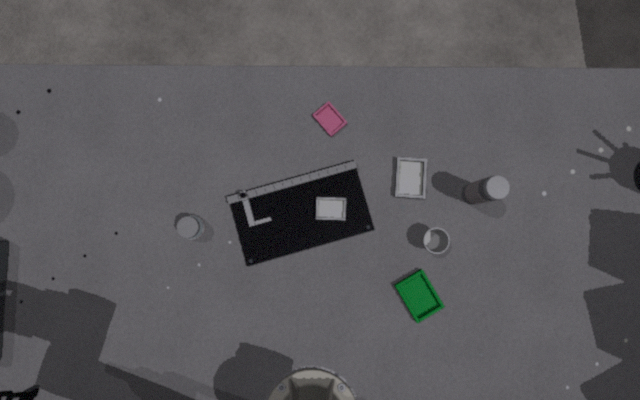

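View pics/side0.png

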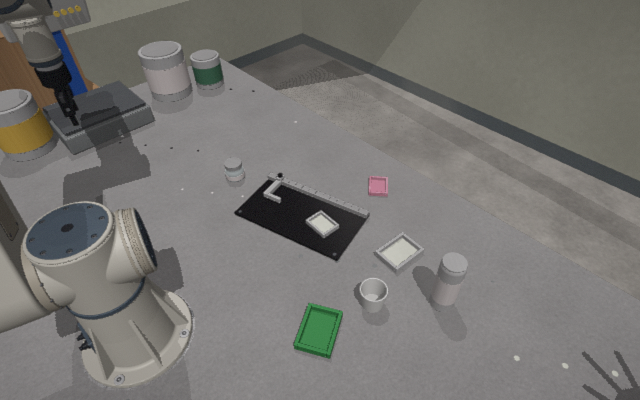

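The top view shows the black plate with its rail on the far side and the pocket's L at about (250,210). The small white tray is on the plate at (331,208), and the larger look-alike is off the plate at (411,178). Next I'll measure these.

```bash
cat > h.py <<'E'
import numpy as np,cv2
def cast(c,px,z):
    K=np.array(c["intrinsics"]);V=np.array(c["view"]);R=V[:3,:3];o=-R.T@V[:3,3]
    px=np.atleast_2d(np.array(px,float)); d=np.c_[px,np.ones(len(px))]@np.linalg.inv(K).T@R
    return o+d*((z-o[2])/d[:,2])[:,None]
def proj(c,P):
    K=np.array(c["intrinsics"]);V=np.array(c["view"]);P=np.atleast_2d(P)
    q=(P@V[:3,:3].T+V[:3,3])@K.T
    return q[:,:2]/q[:,2:]
def rectpose(p):  # long-axis yaw, centre, size
    (x,y),(w,h),a=cv2.minAreaRect((p[:,:2]*1000).astype(np.float32))
    if w<h: a+=90;w,h=h,w
    return np.array([x,y])/1000,(w,h),np.radians(a)
E
python3 - <<'E'
from h import *
c=dict(np.load("pics/top0.npz"));f=c["frame"]
g=cv2.cvtColor(f,cv2.COLOR_RGB2GRAY)
m=(g<40).astype(np.uint8); m[:150]=0;m[275:]=0;m[:,:215]=0;m[:,385:]=0
cs,_=cv2.findContours(m,0,2);k=max(cs,key=cv2.contourArea)[:,0]
print("plate",rectpose(cast(c,k,.01)))
m=(g>90).astype(np.uint8);m[:190]=0;m[228:]=0;m[:,:308]=0;m[:,355:]=0
cs,_=cv2.findContours(m,0,2);k=max(cs,key=cv2.contourArea)[:,0];print("tray",rectpose(cast(c,k,.024)))
print(cast(c,[[273,219],[250,225],[331,208],[355,166],[229,200]],.026))
v=cv2.resize(f[150:275,215:385],None,fx=4.7,fy=4.7,interpolation=cv2.INTER_CUBIC)
cv2.imwrite("pics/crop0.png",v[:,:,::-1])
E
```

```text
plate (array([0.52650098, 0.02946043]), (356.994873046875, 173.51473999023438), np.float64(1.8538888193526928))
tray (array([ 0.54895508, -0.04862506]), (78.06100463867188, 59.218833923339844), np.float64(1.574158247259553))
[[ 0.51875832  0.10511966  0.026     ]
 [ 0.50254767  0.1662235   0.026     ]
 [ 0.54876598 -0.04986962  0.026     ]
 [ 0.66283638 -0.11461574  0.026     ]
 [ 0.5692767   0.22363539  0.026     ]]
```

View pics/crop0.png

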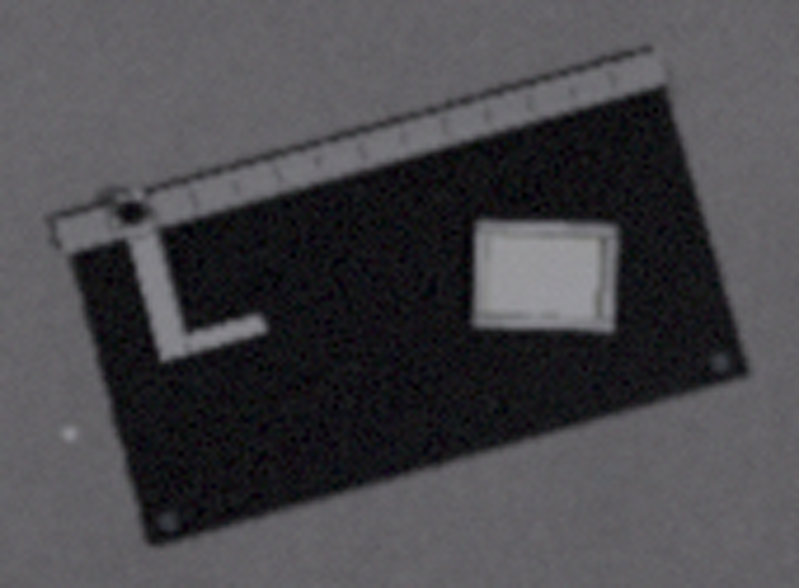

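The crop shows the rail's inner edge from (68,255) to (667,88). The stop's face runs (160,230) to (188,335), and the lip is below it with its end at about (265,323). The tray is at about (545,275), turned about -0.28 rad from the jig.

Run:
```python
from h import *
c=dict(np.load("pics/top0.npz"))
P=lambda l,z:cast(c,(np.array(l)+.5)/4.7-.5+[215,150],z)[:,:2]
r=P([[68,255],[667,88]],.026);s=P([[160,230],[188,335]],.026);l=P([[188,335],[262,316]],.026);le=P([[265,323]],.026)
d=r[0]-r[1];psi=np.arctan2(-d[0],d[1]);print("psi rail",psi)
d=s[0]-s[1];print("psi stop",np.arctan2(d[1],d[0]))
psi=np.arctan2(-(r[0]-r[1])[0],(r[0]-r[1])[1])
R=np.array([[np.cos(psi),-np.sin(psi)],[np.sin(psi),np.cos(psi)]])
railx=(r@R)[:,0].mean();stopy=(s@R)[:,1].mean()
print(railx,stopy,"lip x (expect rail-.064)",(l@R)[:,0]-railx,"lipend (expect -.045)",(le@R)[0]-[0,stopy])
O=R@[railx-.03,stopy-.04];t=np.array([.549,-.0487])
print("pocket",O,"tray in pocket",(t-O)@R)
np.savez("jig.npz",R=R,O=O,psi=psi)
```

```text
psi rail 0.2780268262749518
psi stop 0.27643527627150327
0.59869719027965 0.007212064158093992 lip x (expect rail-.064) [-0.06254944 -0.06351822] lipend (expect -.045) [ 0.53087329 -0.04380742]
pocket [0.55585751 0.1245551 ] tray in pocket [-0.05414556 -0.1647198 ]
```

```bash
cat >> h.py <<'E'
J=np.load("jig.npz") 
def W(x,y,z): return [*(J["O"]+J["R"]@[x,y]),z]
a=np.pi/2+float(J["psi"])/2
Q=[np.cos(a),np.sin(a),0,0]
def st(get_obs):
    o=get_obs();p=(np.array(o["position"][:2])-J["O"])@J["R"];f=np.array(o["wrist_force"])
    fj=f[:2]@J["R"]
    print("t%.2f p %.1f %.1f z%.1f F %.1f %.1f %.1f"%(o["time_s"],*p*1000,o["position"][2]*1000,*fj,f[2]));return p,np.array([*fj,f[2]])
E
python3 - <<'E'
from h import *
from workcell import *
hand.move_gripper(0.0,40)
bot.reach(W(-.054,-.165,.12),Q); st(get_obs)
bot.servo_line(W(-.054,-.165,.045),velocity=.12); st(get_obs)
bot.servo_line(W(-.054,-.165,.034),velocity=.04); p,f=st(get_obs)
c=vision.read_camera("side");cv2.imwrite("pics/side1.png",cv2.resize(c["frame"][160:270,220:400],None,fx=4,fy=4)[:,:,::-1])
E
```

```text
t3.55 p -53.6 -164.5 z120.1 F 0.0 0.3 -0.3
t4.33 p -53.6 -165.1 z45.4 F -0.3 -1.5 0.3
t4.75 p -54.1 -165.0 z33.9 F 0.4 -0.3 0.8
```

View pics/side1.png

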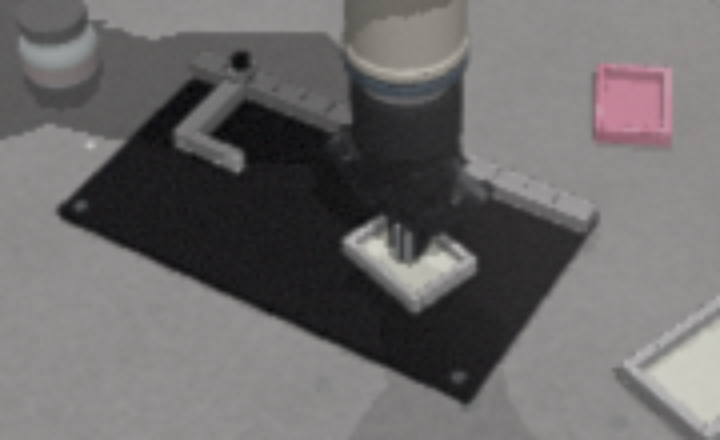

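The closed fingertips are inside the tray's recess at about (405,250), clear of the rim. Now I'll push it to the rail.

Run:
```python
from h import *
from workcell import *
bot.servo_line(W(.004,-.165,.034),velocity=.04); st(get_obs)
for x in np.arange(.006,.021,.0015):
    bot.servo_line(W(x,-.165,.034),velocity=.02); p,f=st(get_obs)
    if abs(f[0])>8: break
c=vision.read_camera("top");cv2.imwrite("pics/top1.png",cv2.resize(c["frame"][150:275,215:385],None,fx=4.7,fy=4.7)[:,:,::-1])
```

```text
t6.40 p 4.0 -165.0 z34.0 F -0.8 0.4 0.0
t6.65 p 6.2 -165.0 z34.0 F -0.7 0.4 0.2
t6.90 p 7.7 -165.0 z34.0 F -1.7 -0.2 0.7
t7.15 p 9.1 -165.0 z34.0 F -1.0 0.7 0.0
t7.40 p 10.5 -165.0 z34.0 F -0.7 0.9 -0.2
t7.65 p 12.1 -165.0 z34.0 F -1.6 -0.4 0.5
t7.90 p 13.7 -165.1 z34.0 F -1.1 -0.1 -0.3
t8.15 p 15.2 -165.0 z34.0 F -1.6 -1.1 -0.1
t8.40 p 15.4 -165.0 z33.9 F -5.8 -1.3 3.5
t8.65 p 15.5 -164.9 z33.8 F -11.6 -2.0 8.4
```

View pics/top1.png

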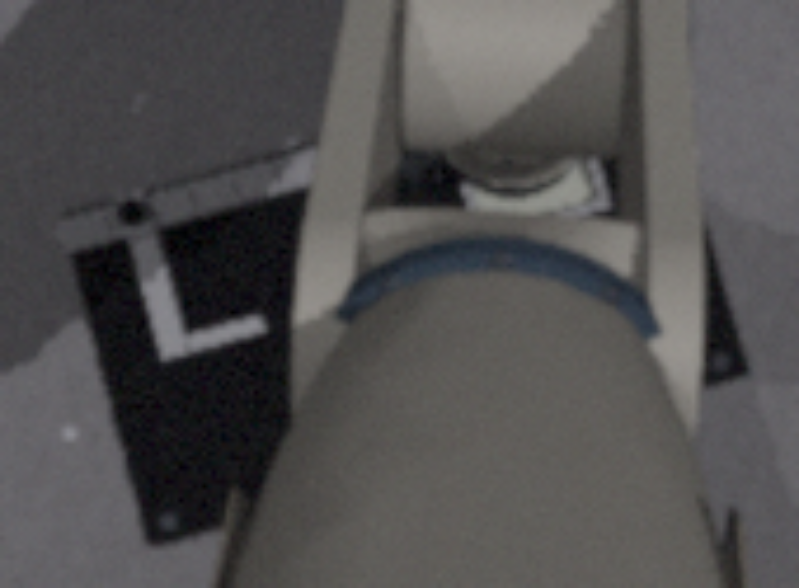

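The top view is mostly blocked by the arm. The tray is partly visible at (535,190), next to the rail. I'll check from the side camera.

Run:
```python
from h import *
from workcell import *
c=vision.read_camera("side");cv2.imwrite("pics/side2.png",cv2.resize(c["frame"][170:260,260:390],None,fx=6,fy=6,interpolation=2)[:,:,::-1])
```

```text
(no output)
```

View pics/side2.png

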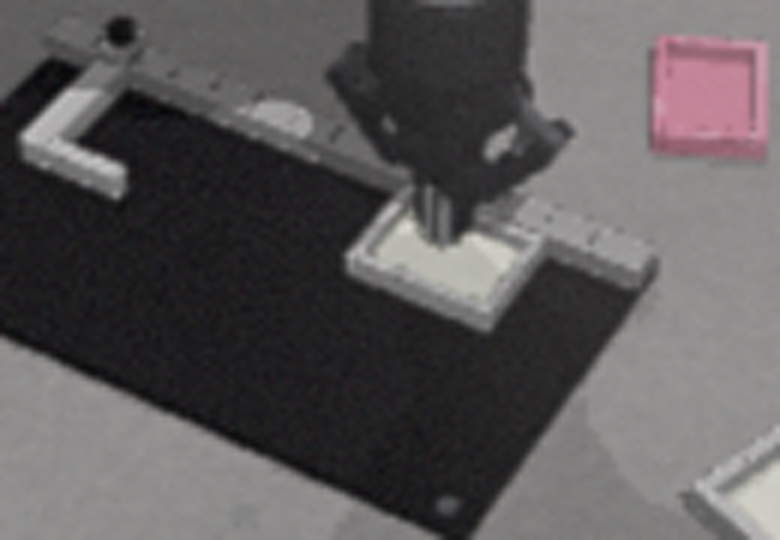

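The tray is flat against the rail with its long side parallel to it, well short of the pocket. Now I'll slide it along, keeping a light pressure on the rail.

Run:
```python
from h import *
from workcell import *
X=.0175
bot.servo_line(W(X,-.165,.034),velocity=.02); st(get_obs)
for y in (-.14,-.11,-.08,-.05,-.02,.0,.010):
    bot.servo_line(W(X,y,.034),velocity=.04); p,f=st(get_obs)
    if abs(f[1])>15 or abs(f[0])>18: print("STOP");break
else:
  for y in np.arange(.012,.03,.0015):
    bot.servo_line(W(X,y,.034),velocity=.02); p,f=st(get_obs)
    if abs(f[1])>9: break
c=vision.read_camera("side");cv2.imwrite("pics/side3.png",cv2.resize(c["frame"][160:235,240:360],None,fx=6,fy=6,interpolation=2)[:,:,::-1])
```

```text
t9.00 p 15.5 -164.9 z33.8 F -9.6 -2.5 5.7
t9.78 p 15.3 -140.2 z33.3 F -7.7 -4.3 0.9
t10.68 p 15.1 -110.3 z33.3 F -8.1 -5.2 0.8
t11.57 p 15.0 -80.4 z33.3 F -8.1 -5.8 1.2
t12.47 p 14.9 -50.6 z33.3 F -9.1 -7.2 2.1
t13.38 p 14.7 -20.7 z33.3 F -9.7 -7.1 2.4
t14.03 p 14.6 -0.6 z33.2 F -9.6 -5.0 3.3
t14.43 p 14.5 9.4 z33.2 F -9.4 -5.7 3.1
t14.68 p 14.5 11.1 z33.2 F -9.9 -7.8 3.1
t14.93 p 14.5 12.5 z33.2 F -10.0 -7.7 3.5
t15.18 p 14.5 13.9 z33.2 F -9.4 -8.5 3.5
t15.43 p 14.5 15.4 z33.2 F -8.2 -8.9 2.9
t15.68 p 14.5 16.9 z33.2 F -10.0 -8.8 3.1
t15.93 p 14.5 18.4 z33.2 F -8.5 -8.7 3.4
t16.18 p 14.4 19.9 z33.2 F -11.2 -9.2 3.4
```

View pics/side3.png

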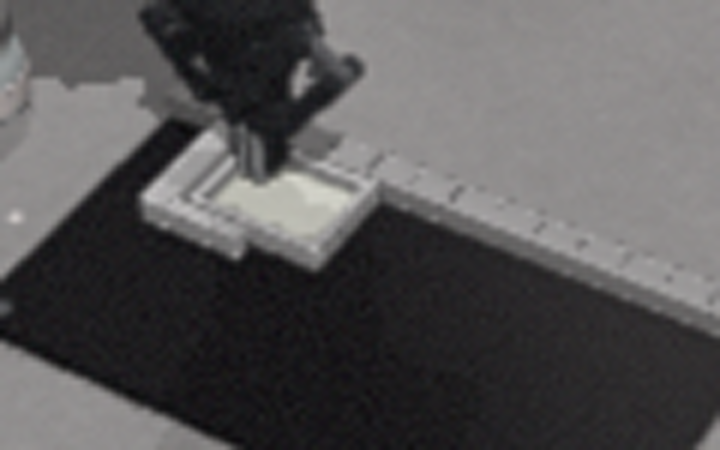

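The tray is in the pocket and lies along the rail, but the fingers still moved with each step, so it may not be fully home. I'll push on until it stalls.

Run:
```python
from h import *
from workcell import *
for y in np.arange(.0215,.034,.0015):
    bot.servo_line(W(.0175,y,.034),velocity=.02); p,f=st(get_obs)
    if abs(f[1])>19: break
```

```text
t16.48 p 14.4 20.3 z33.2 F -9.8 -10.2 4.0
t16.73 p 14.4 21.8 z33.2 F -9.1 -8.0 2.5
t16.98 p 14.5 23.3 z33.2 F -9.5 -9.1 4.0
t17.23 p 14.4 24.7 z33.2 F -9.3 -10.2 3.2
t17.48 p 14.4 25.2 z33.2 F -9.5 -16.9 2.9
t17.73 p 14.5 25.6 z33.2 F -9.5 -25.0 1.8
```

Run:
```python
from h import *
from workcell import *
bot.servo_line(W(.004,.012,.034),velocity=.03); st(get_obs)
bot.servo_line(W(.004,.012,.14),velocity=.1); st(get_obs)
bot.servo_line(W(-.03,-.17,.2),velocity=.2); st(get_obs)
bot.goto_joints([1.285,.353,1.633,0,1.155,0]);st(get_obs)
c=vision.read_camera("top");a=cv2.resize(c["frame"][165:240,220:320],None,fx=6,fy=6,interpolation=2)
d=vision.read_camera("side");np.savez("pics/top4.npz",**c);b=cv2.resize(d["frame"][160:235,240:360],(600,450),interpolation=2)
cv2.imwrite("pics/top4.png",a[:,:,::-1]);cv2.imwrite("pics/side4.png",b[:,:,::-1])
```

```text
t18.60 p 4.2 12.1 z34.1 F 0.2 -0.2 -0.6
t19.81 p 3.5 12.0 z139.3 F -0.1 0.4 -0.3
t20.93 p -30.2 -169.2 z199.5 F -0.5 0.7 -0.4
t23.62 p -235.2 561.7 z248.4 F 0.4 0.3 -0.6
```

View pics/top4.png

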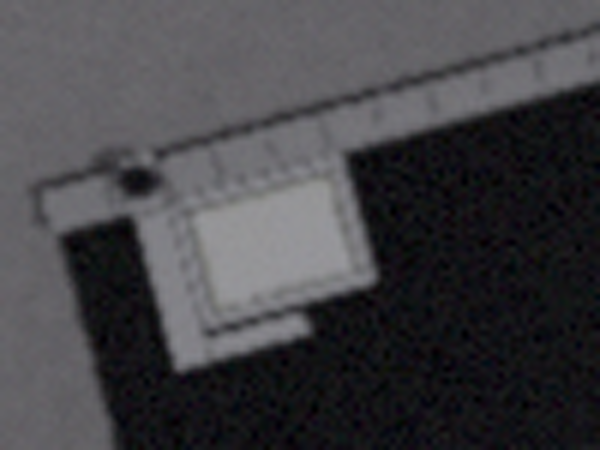

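View pics/side4.png

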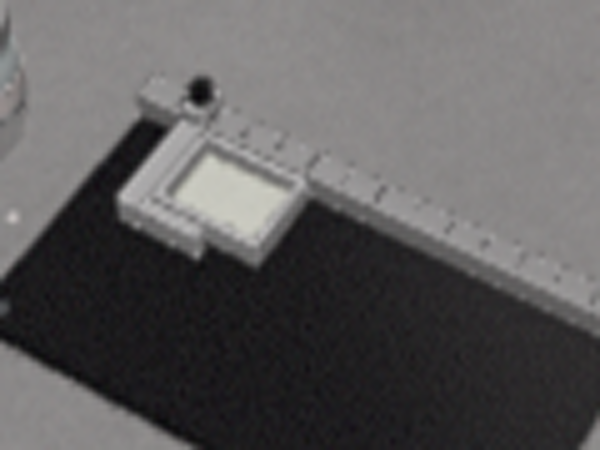

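The tray sits flush against the rail and the stop, with the only gap at the lip (about (250,320)). From the outer face of the stop to the tray's free end I measure about 96 mm, as it should be when fully home. The robot is clear.

```bash
python3 -c "
from workcell import hand_in
print(hand_in())"
```

```text
the job is handed in; nothing more can be done
None
```

The tray was pushed flat against the rail well short of the pocket, then slid fully home against the end stop and left there; the job was handed in with the robot clear, at about 24 s.

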